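Shade photograph: unclip a tooth carrier, set it before the lens, fire the shutter lever

ROBOT

A 7-joint arm with a two-finger parallel gripper is mounted at the origin on the work surface. World frame = base frame: x ahead of the robot, y to its left, z up, the work surface at z = 0. Lengths are in mm, angles in rad, forces in N, time in s.
With the tool pointing down it reaches from about 350 to 900 mm from the base axis. Payload 19.9 kg.
Tool frame: the origin (TCP) lies on the front face of the gripper's body, between the roots of the fingers; the fingertips stand 73 mm ahead of it and the grasp point (between the pads) lies 54 mm ahead of it; z points along the fingers, y is the line along which they close (so a half turn about z gives the same grasp; the last joint's range is limited). The gripper opens to 85 mm and grips with 20 to 120 N. Pads are 22 mm wide; open, the fingers measure 114 mm over their backs; the gripper's body (76 mm by 85 mm) begins 54 mm behind the grasp point. The pads swing forward as they close: fully open they stand 13 mm farther back than shut.
Start: joints at [1.171, 0.417, -0.01, 1.614, 0.005, 1.111, -0.053], TCP at [219.468, -585.186, 303.86] pointing down, gripper open.
Joint ranges: [-2.81, 2.81], [-0.39, 2.02], [-1.27, 1.25], [0.06, 2.57], [-1.19, 4.33], [0.19, 2], [-2.82, 2.82]. Speed limits (rad/s): [1.89, 1.89, 2.39, 2.39, 3.01, 3.01, 3.01].

INTERFACE

Orientations are given as a unit quaternion [w, x, y, z].
In Python, from bench import * gives the robot as it stands.
- The arm moves only by the tool step_arm, never from a script. Its argument "rows" is a list of rows, each a list of 3 entries, a list of its own where there are three numbers: the turn, a rotation vector about the tool's x, y, z each as a share of 0.12 rad, from -1 to 1, then the shift along the tool's x, y, z each as a share of 0.06 m, from -1 to 1, then the closure, from 0 (fully open) to 1 (shut). A call has 1 to 20 rows; each row shifts and turns the commanded pose from where the row before left it, along the tool's axes as they then stand; what a row does not reach is not made up. A row lasts 1/8 s, in which the tool goes at most 62.5 mm and 10.7 degrees, less where a joint would pass 70% of its speed; a pose out of reach is approached as far as the arm can. A call with a number of a shift or a turn outside -1 to 1 is refused whole. A call with a gripper value outside its range is refused whole. The fingers move at their own pace and stop on an object; "grip_force" is the grip in N (left out, the last holds). Time passes only in rows, so rows that do not move let the fingers close. It gives the time, the measured TCP pose, the force, the opening and the grip force at its end, in the units of the state.
- sense(): the state, without advancing time (a new reading comes with each control period).
- read_camera(name): name is "scene" or "top" or "wrist"; returns a dict with "frame" (420x560x3 uint8, blue, green, red), "depth" (420x560 float32, mm along the optical axis (not along the pixel's ray), 0 where there is no reading), "mtx" (3x3 intrinsics, pixels), "R" (3x3) and "t" (3): a world point X has camera coordinates R X + t. Camera axes: x right, y down, z forward; pixel columns grow to the right and rows downward; lengths in mm; the calibration is good to about 2 mm. A picture is of the moment at which its call begins.
- job_done(): hands the job in; it is judged then, once.
Trained networks look in the newest picture that a camera, given by its name, has taken for a name from the list of things; names that differ only in an ending like _2 or _b are one class to them, and where a whole thing is asked for, a point or a joint stands for the part that bears it (a point fixed in the world has none). Each returns a list of dicts, best first, with "score" (0 to 1); they miss things now and then, are a little off and sometimes report something else, mostly with a low value. They report only what shows in the picture. A call takes as long as a camera call. They do not tell look-alikes from the thing itself.
- regions_of(camera, thing): "mask" (420x560 bool, what is visible of it) and "point" ([column, row] in pixels, amid what is visible of it).
The state is a dict: "clock": time; "joint_positions": joint angles; "joint_velocities": joint speeds; "effort": joint torques, N m; "tcp_pos": TCP position; "ee_rot": TCP orientation; "force": force on the tool from outside, world axes, zero at the start; "ft_torque": the same for the moment, N m; "finger_gap": finger opening in mm; "finger_force": force on a finger pad.
Only numpy, scipy, OpenCV 4.12 (cv2) and the standard library are available. Lean on these libraries where they do the work, as an engineer would, in place of code of your own. Each camera call takes 0.05 s, during which the arm holds its last target. There are 200 camera calls.

TASK

Take the shade photograph of the blue tooth carrier: pull it straight up off the rail against its sprung catch, stand it centred and square inside the white outline of the photo stand with its teeth facing the lens, and let go of it. Only then swing the red-tipped sprung shutter lever on top of the camera all the way to its stop, keep it there for half a second, and release it so that it springs back. Keep the blue carrier upright, leave the other two carriers clipped on the rail, and do not disturb anything else on the bench.

Things in the scene. Friction and masses are not known exactly. Their poses are not given: they have to be found in the camera images.
- blue_carrier: Blue carrier. Origin: centre of underside; z up. Front, with three ivory teeth, to its -x; black board at the back. Foot 44 (x) x 50 (y) x 14 mm, grooved along y to straddle the rail. On it a block 34 (x) x 40 (y) mm, 14 to 58 mm above the origin; teeth and board on top reach 78 mm. 0.13-0.25 kg. Pinch along x, fingertips 30 mm or more above the origin (catch below).
- blue_face (a point): Middle of the front (tooth side) of the blue carrier, 17 mm in front (-x) of its axis and 66 mm above its origin.
- green_carrier: Green carrier, same size and shape as the blue one; stays clipped on the rack
- orange_carrier: Orange carrier, same size and shape as the blue one; stays clipped on the rack
- rack: Fixed rack 110 (x) x 270 (y) mm, deck at 14 mm, rail bar 10 wide x 7 high along y at x = -10 mm. Origin: centre of underside. Three carriers straddle the bar at y = -80, 0, 80 mm, any order, fronts to -x. Behind each (+x) a sprung roller catch holds the foot; a straight pull up of 6 to 14 N frees it within 8 mm. Catches reach 25 mm above the deck. Lift 30 mm to clear. Left or right on the bench.
- stand: Fixed photo stand: grey base 170 (x) x 260 (y) x 8 mm; origin centre of underside, z up. Stage centred at y = -75 mm. Black camera 110 (x) x 90 (y) mm, top at 120 mm, centred at y = +80; lens looks along -y at the stage, lens front at y = +11. Viewfinder hump on the camera, x over +17, reaches 145 mm. On the other side of the bench from the rack.
- mark (a point): Centre of the white square outline (inside 60 mm) on the top face of the stage, 12 mm above the stand's underside, at y = -75 mm of the stand. The carrier's underside must stand here, its front (-x) turned to the stand's +y, towards the lens.
- lever_pivot (a point): Vertical axis of the shutter lever, on the camera's top (stand x = 0, y = 80, z = 126 mm).
- lever_post (a point): Top centre of the red upright post at the lever's end: 14 mm diameter, standing free for 38 mm below this point (top 173 mm above the bench), 62 mm from the pivot. It moves with the lever. The lever's flat arm is 12 mm wide, its top 135 mm above the bench; hub at the pivot up to 137 mm.
- shutter (a joint): Angle of the shutter lever: 0 at rest, where the arm points along the stand's -x; it grows clockwise seen from above (the post goes from -x towards the stand's +y) to the stop at 1.0 rad. Return spring: about 1.6 N at the post at rest, 5.6 N at the stop; it springs back by itself when released.
- glaze_jar: Small amber jar with a white lid, diameter 33, 44 mm high, standing loose on the stand's base plate behind (+x) the stage; origin: centre of underside.
- brush_pot: White pot, diameter 64, 85 mm high, with brushes up to 160 mm, in front of the robot; origin: centre of underside.
- brush: Slim green-handled brush, 170 mm long, 8 mm thick, lying along its x at the right front of the mat; origin: 85 mm from either end, on the underside.
- plaster_cast: Cream plaster tooth cast, 50 x 60 x 29 mm, at the right side; origin: centre of underside.
- firing_tray: Round tan firing tray with pegs, diameter 80, 24 mm high, at the left side; origin: centre of underside.
- mixing_tile: Black tile with a white stripe, 70 (x) x 120 (y) x 8 mm, at the back; origin: centre of underside.
Not all that is in view belongs to the job. There is more than one size of the blue_carrier; the one meant has the size given above.

How it is judged (in metres and radians):
On the way, in this order (a step that is already met when the one before it is completed fails the run):
1. the blue carrier is lifted clear of the rail (z of blue_carrier in the frame of rack above 0.04 m), for 0.1 s.
2. the blue carrier stands inside the outline, teeth to the lens, and is let go (horizontal distance between blue_carrier and mark below 0.012 m and angle between the x axis of blue_carrier and the y axis of stand, either way round below 0.26 rad and y of blue_face in the frame of mark above 0 m and z of blue_carrier in the frame of mark below 0.004 m and angle between blue_carrier's own z axis and vertical below 0.08 rad and contact force between the fingers and blue_carrier below 0.2 N), for 0.3 s.
3. the shutter lever is held at its stop while the carrier stands in place, untouched (all of step 2 and value of joint shutter above 0.93 rad), for 0.2 s.
At the end, for the whole second after the job is handed in: The blue carrier stands on the stage within 12 mm of the centre of the outline and within 15 degrees of square, teeth to the lens, upright, at rest and released; the shutter lever is back at rest (below 0.06 rad); the other two carriers are still in their places on the rail (within 12 mm) (horizontal distance between blue_carrier and mark below 0.012 m and angle between the x axis of blue_carrier and the y axis of stand, either way round below 0.26 rad and y of blue_face in the frame of mark above 0 m and z of blue_carrier in the frame of mark below 0.004 m and angle between blue_carrier's own z axis and vertical below 0.08 rad and value of joint shutter below 0.06 rad and linear speed of blue_carrier below 0.02 m/s and distance of each of green_carrier, orange_carrier from where it was at the start of the episode below 0.012 m); the robot touches nothing.
It fails at once if the shutter lever is swung (beyond 0.3 rad) while the blue carrier is not at the outline (more than 30 mm off) (value of joint shutter above 0.3 rad and distance between blue_carrier and mark above 0.03 m).
It fails at once if the blue carrier is tipped by more than 30 degrees (angle between blue_carrier's own z axis and vertical above 0.52 rad).
It fails at once if another carrier is lifted or shifted by more than 12 mm (distance of any of green_carrier, orange_carrier from where it was at the start of the episode above 0.012 m).
It fails at once if a bystander is shifted by more than 25 mm (distance of any of glaze_jar, brush_pot, brush, plaster_cast, firing_tray, mixing_tile from where it was at the start of the episode above 0.025 m).
It fails at once if the glaze jar or the brush pot is tipped over (angle between any of glaze_jar, brush_pot's own z axis and vertical above 0.5 rad).
It also fails if it takes over 61 s, if anything falls off the work surface, if the arm or the gripper's body presses on something with over 40 N, if the wrist force passes 120 N, or if a joint passes its speed limit or range.

## Working session

There is one attempt and no reset: what is moved stays moved. The work goes in short steps, Python scripts to look and compute and a tool call to move; the robot and the scene stay as the last step left them, time stands still between calls to the robot, and variables do not carry over. Pictures are saved under pics/ and viewed, at most 10 in all, crops included, and the job is handed in when it is done.

Besides the shell and the picture viewer there is one more tool, called after "Call:" by a JSON object that holds its "name" and its "arguments". step_arm: Moves the arm, as the interface text tells. Shift numbers are shares of 0.06 m and turn numbers shares of 0.12 rad, none past 1 either way. Its arguments: {"type":"object","properties":{"rows":{"type":"array"},"grip_force":{"type":"number"}},"required":["rows"]}

```bash
mkdir -p pics; cat > h.py <<'E'
from bench import *
import numpy as np, cv2
from scipy.spatial.transform import Rotation as Ro
def cloud(c):
    d=c["depth"].astype(float); v,u=np.indices(d.shape); K=c["mtx"]
    P=np.stack([(u-K[0,2])/K[0,0]*d,(v-K[1,2])/K[1,1]*d,d],-1)
    return (P-c["t"])@c["R"]   # R^T (P-t)
E
python3 - <<'E'
from h import *
s=sense(); print({k:np.round(v,3).tolist() for k,v in s.items()})
for n in ["scene","top"]:
    c=read_camera(n); cv2.imwrite(f"pics/{n}0.png",c["frame"]); W=cloud(c)
    np.savez(f"{n}0.npz",W=W,f=c["frame"],**{k:c[k] for k in("mtx","R","t","depth")})
    for t in ["blue_carrier","green_carrier","orange_carrier","rack","stand","lever_post","glaze_jar"]:
        for r in regions_of(n,t)[:3]:
            p=W[r["mask"]&(c["depth"]>0)]
            print(n,t,round(r["score"],2),np.round(r["point"]),np.median(p,0).round() if len(p) else None, r["mask"].sum(), p[:,2].max().round() if len(p) else None)
E
```

```text
{'clock': 0.0, 'joint_positions': [1.17, 0.418, -0.01, 1.614, 0.005, 1.111, -0.053], 'joint_velocities': [0.0, 0.0, 0.0, 0.0, -0.001, 0.001, -0.001], 'effort': [-0.0, -86.444, 0.679, -43.489, 0.019, 0.008, 0.0], 'tcp_pos': [219.392, -584.955, 303.266], 'ee_rot': [-0.001, 0.984, 0.178, -0.0], 'force': [-0.004, -0.421, 0.086], 'ft_torque': [-0.049, -0.006, -0.059], 'finger_force': 0.0, 'finger_gap': 85.313}
scene blue_carrier 0.76 [253. 188.] [ 552. -225.   62.] 266 95.0
scene blue_carrier 0.73 [315. 197.] [407. -58.  51.] 502 110.0
scene blue_carrier 0.67 [276. 158.] [ 370. -356.   55.] 484 108.0
scene green_carrier 0.75 [238. 178.] [ 567. -305.   57.] 296 94.0
scene orange_carrier 0.75 [268. 196.] [ 538. -148.   55.] 330 96.0
scene orange_carrier 0.73 [238. 180.] [ 568. -304.   58.] 247 94.0
scene rack 0.76 [250. 205.] [ 584. -198.   16.] 1040 45.0
scene rack 0.61 [256. 187.] [ 552. -225.   57.] 315 95.0
scene rack 0.39 [238. 178.] [ 568. -305.   61.] 265 94.0
scene stand 0.68 [336. 277.] [591. 315.  48.] 4633 176.0
scene lever_post 0.46 [364. 254.] [528. 312. 138.] 197 175.0
top blue_carrier 0.83 [309. 272.] [396. -72.  78.] 409 109.0
top blue_carrier 0.72 [406. 279.] [ 361. -358.   75.] 595 110.0
top blue_carrier 0.7 [362. 217.] [ 539. -231.   69.] 284 97.0
top green_carrier 0.63 [387. 215.] [ 553. -308.   71.] 277 95.0
top orange_carrier 0.67 [335. 222.] [ 525. -154.   72.] 207 95.0
top rack 0.71 [353. 212.] [ 558. -225.   15.] 2374 93.0
top stand 0.91 [204. 220.] [546. 240.  12.] 4812 177.0
top stand 0.28 [333. 222.] [ 524. -157.   71.] 262 95.0
top lever_post 0.55 [171. 223.] [528. 308. 138.] 180 177.0
top glaze_jar 0.43 [219. 199.] [610. 187.  52.] 102 56.0
```

```bash
python3 - <<'E'
import cv2,numpy as np
a=cv2.imread("pics/top0.png")[130:330,120:440]; cv2.imwrite("pics/t1.png",cv2.resize(a,None,fx=2.5,fy=2.5,interpolation=cv2.INTER_CUBIC))
E
```

```text
(no output)
```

View pics/t1.png

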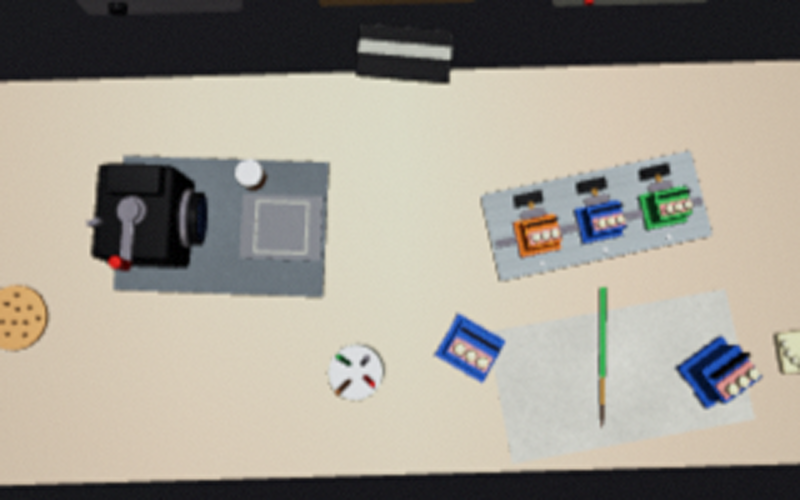

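View pics/scene0.png

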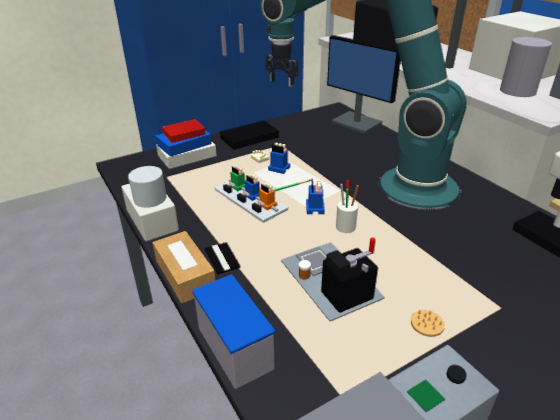

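The top view shows the middle rack carrier, at about (600,222) in the crop, is the right-sized blue one. The two loose blue ones are taller. The stand is on the left, with its outline at (282,227), its lever post at (118,262) and the jar at (249,172). Next I'll fit the rack and stand rectangles.

```bash
python3 - <<'E'
from h import *
d=np.load("top0.npz"); W=d["W"]; ok=d["depth"]>0
def rect(lo,hi,x0,x1,y0,y1):
    m=ok&(W[...,2]>lo)&(W[...,2]<hi)&(W[...,0]>x0)&(W[...,0]<x1)&(W[...,1]>y0)&(W[...,1]<y1)
    p=W[m]; r=cv2.minAreaRect(p[:,:2].astype(np.float32)); print(len(p),r, np.median(p[:,2])); return p
rect(11,24,440,700,-400,-60)
rect(4.5,18,400,720,80,400)
# edge-based: mask
c=dict(mtx=d["mtx"],R=d["R"],t=d["t"])
for i,t in [(0,"rack"),(0,"stand")]: 
    r=regions_of("top",t)
    if r: 
        p=W[r[0]["mask"]&ok]; p=p[(p[:,2]<25)]; print(t,cv2.minAreaRect(p[:,:2].astype(np.float32)),np.percentile(p[:,2],[5,50,95]))
# white outline pixels: project to plane z=12
f=d["f"].astype(int); m=ok&(f.min(-1)>165)&(abs(W[...,2]-12)<6)&(W[...,0]>480)&(W[...,0]<640)&(W[...,1]>80)&(W[...,1]<280)
p=W[m]; print("outline",len(p),cv2.minAreaRect(p[:,:2].astype(np.float32)) if len(p)>4 else None)
m=ok&(W[...,2]>160)&(W[...,0]>440)&(W[...,0]<700)&(W[...,1]>150)&(W[...,1]<400); print("post",W[m].mean(0),len(W[m]))
m=ok&(W[...,2]>60)&(W[...,0]>440)&(W[...,0]<700)&(W[...,1]>-400)&(W[...,1]<-60)&(W[...,2]<105);p=W[m];print(p.mean(0),cv2.minAreaRect(p[:,:2].astype(np.float32)))
E
```

```text
1827 ((527.0733642578125, -242.63238525390625), (165.27328491210938, 270.39923095703125), 10.529833793640137) 14.712130208832718
3572 ((560.1799926757812, 239.15591430664062), (319.22576904296875, 318.9831848144531), 0.33604347705841064) 8.809840336745511
rack ((555.3225708007812, -240.62921142578125), (114.607666015625, 280.23236083984375), 9.882237434387207) [ 9.02574515 14.2512666  19.36631089]
stand ((556.6854858398438, 245.53353881835938), (295.6894836425781, 172.01382446289062), 86.38163757324219) [ 4.86931765  9.37935601 14.87560433]
outline 35 ((561.087646484375, 140.21942138671875), (160.2263641357422, 116.39006042480469), 1.347360610961914)
post [497.5135646  309.89060401 171.31186109] 30
[ 543.25552838 -237.68965701   77.62369784] ((544.1023559570312, -238.89358520507812), (34.055152893066406, 198.7587432861328), 10.7026948928833)
```

Call:
{"name": "step_arm", "arguments": {"rows": [[[0, 0, 0], [0.71, -0.35, 0], 0], [[0, 0, 0], [0.71, -0.35, 0], 0], [[0, 0, 0], [0.71, -0.35, 0], 0], [[0, 0, 0], [0.71, -0.35, 0], 0], [[0, 0, 0], [0.71, -0.35, 0], 0], [[0, 0, 0], [0.71, -0.35, 0], 0], [[0, 0, 0], [0.71, -0.35, 0], 0], [[0, 0, 0], [0.71, -0.35, 0], 0], [[0, 0, 0], [0.71, -0.35, 0], 0], [[0, 0, 0], [0.71, -0.35, 0], 0]]}}

```text
clock: 2.15
tcp_pos: [545.6, -237.8, 304.0]
ee_rot: [0.0, 0.984, 0.178, 0.0]
force: [1.3, -1.2, -0.6]
finger_gap: 85.4
finger_force: 0.0
```

Call:
{"name": "step_arm", "arguments": {"rows": [[[0, 0, -0.96], [0, 0, 0], 0], [[0, 0, -0.96], [0, 0, 0], 0], [[0, 0, -0.96], [0, 0, 0], 0], [[0, 0, -0.96], [0, 0, 0], 0], [[0, 0, -0.96], [0, 0, 0], 0], [[0, 0, -0.96], [0, 0, 0], 0], [[0, 0, -0.96], [0, 0, 0], 0], [[0, 0, -0.96], [0, 0, 0], 0], [[0, 0, -0.96], [0, 0, 0], 0], [[0, 0, 0], [0, 0, 0], 0]]}}

```text
clock: 3.4
tcp_pos: [544.5, -239.1, 303.9]
ee_rot: [-0.0, 0.767, 0.642, 0.0]
force: [0.8, -1.0, 0.8]
finger_gap: 85.6
finger_force: 0.0
```

```bash
cat >> h.py <<'E'
def look(tag,things):
    c=read_camera("wrist"); W=cloud(c); ok=c["depth"]>0; cv2.imwrite(f"pics/{tag}.png",c["frame"])
    np.savez(tag+".npz",W=W,f=c["frame"],ok=ok,**{k:c[k] for k in("mtx","R","t","depth")})
    for t in things:
        for r in regions_of("wrist",t)[:2]:
            p=W[r["mask"]&ok]
            print(t,round(r["score"],2),np.round(r["point"]),np.median(p,0).round(1),len(p),p.max(0).round(1)); 
    return c,W,ok
def plan(x,y,z,yaw):
    s=sense(); R=Ro.from_quat(s["ee_rot"],scalar_first=True).as_matrix(); p=np.array(s["tcp_pos"])
    print("tcp",p.round(1),"yaw",np.degrees(np.arctan2(R[1,0],R[0,0])).round(2),"tilt",(R[:,2]*1000).round(1))
    T=np.array([[np.cos(yaw),np.sin(yaw),0],[np.sin(yaw),-np.cos(yaw),0],[0,0,-1]])
    print("shift(60mm units)",(R.T@(np.array([x,y,z])-p)/60).round(3),"then turn(.12)",(Ro.from_matrix(R.T@T).as_rotvec()/.12).round(3))
E
python3 - <<'E'
from h import *
c,W,ok=look("w1",["blue_carrier","green_carrier","orange_carrier","rack"])
s=sense(); print(np.round(s["tcp_pos"],1),s["ee_rot"],"cam",(-c["R"].T@c["t"]).round(),c["mtx"][0,0])
E
```

```text
blue_carrier 0.93 [282. 185.] [ 547.1 -231.9   72.6] 2761 [ 571.9 -211.8   94.2]
blue_carrier 0.69 [119. 302.] [ 356.5 -348.5   18.8] 564 [ 492.5 -222.3  270.8]
green_carrier 0.77 [314. 261.] [ 561.2 -305.9   72. ] 2752 [ 586.2 -290.9   93.9]
rack 0.65 [289. 145.] [ 565.7 -208.7   14.7] 21797 [636.7 -98.9  92.7]
[ 544.6 -238.9  303.9] [-3.70364312e-05  7.66736220e-01  6.41962278e-01 -2.04964757e-05] cam [ 558. -164.  374.] 371.93426809435954
```

View pics/w1.png

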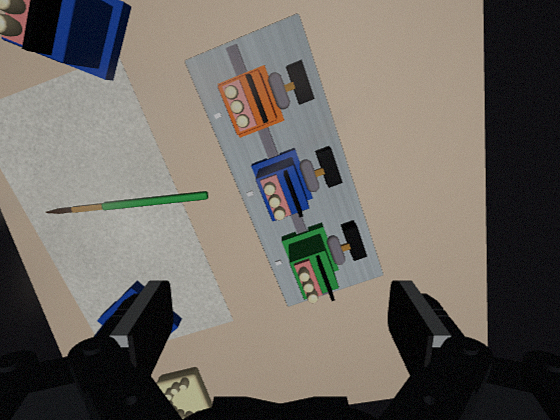

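The wrist view shows orange at (255,95), blue at (280,185) and green at (312,262), with the catches on the +x side. I'll fit the rack and block geometry next.

```bash
python3 - <<'E'
from h import *
d=np.load("w1.npz"); W=d["W"]; ok=d["ok"]
box=ok&(W[...,0]>440)&(W[...,0]<680)&(W[...,1]>-420)&(W[...,1]<-60)
m=box&(abs(W[...,2]-14.5)<3.5); n,l,st,_=cv2.connectedComponentsWithStats(m.astype(np.uint8)); k=1+np.argmax(st[1:,4])
r=cv2.minAreaRect(W[l==k][:,:2].astype(np.float32)); print("deck",r,np.median(W[l==k][:,2]))
f=cv2.cvtColor(d["f"],cv2.COLOR_BGR2HSV).astype(int)
for nm,lo,hi in [("blue",105,130),("green",45,80),("orange",5,18)]:
    c=box&(f[...,0]>=lo)&(f[...,0]<=hi)&(f[...,1]>120)
    for z0,z1 in [(66,78),(24,32)]:
        q=W[c&(W[...,2]>z0)&(W[...,2]<z1)]
        if len(q)>10: print(nm,z0,len(q),np.median(q,0).round(1),cv2.minAreaRect(q[:,:2].astype(np.float32)))
R=d["R"]; print("cam axes",R.round(2))
E
```

```text
deck ((556.2547607421875, -240.5316619873047), (110.2786636352539, 270.4690856933594), 10.542330741882324) 14.486702905704611
blue 66 827 [ 552.9 -237.8   72.5] ((546.4599609375, -240.35104370117188), (33.36495590209961, 39.77701950073242), 10.314730644226074)
blue 24 490 [ 554.5 -220.7   28.5] ((578.2743530273438, -238.53582763671875), (56.37656784057617, 112.39639282226562), 50.70930099487305)
green 66 789 [ 566.4 -312.8   72.3] ((561.3245849609375, -319.1557922363281), (33.32179260253906, 40.238494873046875), 10.385598182678223)
green 24 491 [ 566.  -299.7   28.5] ((583.0791625976562, -277.3180847167969), (112.4400634765625, 62.8728141784668), 62.392677307128906)
orange 66 1096 [ 537.5 -162.7   72.5] ((543.052490234375, -223.46600341796875), (33.40093231201172, 161.36099243164062), 10.5358247756958)
orange 24 487 [ 547.6 -168.4   28.5] ((543.0013427734375, -183.9354248046875), (56.225425720214844, 105.13483428955078), 28.959091186523438)
cam axes [[ 0.98 -0.17 -0.  ]
 [-0.17 -0.94  0.3 ]
 [-0.05 -0.29 -0.95]]
```

```bash
python3 -c "
from h import *
plan(546.4,-242,118,np.radians(100.45))"
```

```text
tcp [ 544.6 -238.9  303.9] yaw 79.88 tilt [-1.e-01  0.e+00 -1.e+03]
shift(60mm units) [-0.045  0.039  3.098] then turn(.12) [-1.000e-03 -0.000e+00 -2.992e+00]
```

Call:
{"name": "step_arm", "arguments": {"rows": [[[0, 0, 0], [-0.045, 0.039, 0], 0], [[0, 0, -1], [0, 0, 0], 0], [[0, 0, -1], [0, 0, 0], 0], [[0, 0, -0.99], [0, 0, 0], 0], [[0, 0, 0], [0, 0, 0.6], 0], [[0, 0, 0], [0, 0, 0.6], 0], [[0, 0, 0], [0, 0, 0.5], 0], [[0, 0, 0], [0, 0, 0.3], 0], [[0, 0, 0], [0, 0, 0], 0], [[0, 0, 0], [0, 0, 0], 0]]}}

```text
clock: 4.9
tcp_pos: [547.0, -242.2, 185.0]
ee_rot: [0.001, 0.639, 0.769, 0.0]
force: [0.3, 0.2, -0.3]
finger_gap: 85.6
finger_force: 0.0
```

```bash
python3 -c "
from h import *
plan(546.4,-242,118,np.radians(100.45))"
```

```text
tcp [ 547.  -242.2  185. ] yaw 100.52 tilt [ 1.3e+00 -5.0e-01 -1.0e+03]
shift(60mm units) [ 0.005 -0.01   1.116] then turn(.12) [0.01  0.006 0.01 ]
```

Call:
{"name": "step_arm", "arguments": {"rows": [[[0, 0, 0], [0, -0.01, 0.4], 0], [[0, 0, 0], [0, 0, 0.35], 0], [[0, 0, 0], [0, 0, 0.25], 0], [[0, 0, 0], [0, 0, 0.11], 0], [[0, 0, 0], [0, 0, 0], 0], [[0, 0, 0], [0, 0, 0], 0.3], [[0, 0, 0], [0, 0, 0], 0.5], [[0, 0, 0], [0, 0, 0], 0.7], [[0, 0, 0], [0, 0, 0], 1], [[0, 0, 0], [0, 0, 0], 1], [[0, 0, 0], [0, 0, 0], 1], [[0, 0, 0], [0, 0, 0], 1]], "grip_force": 50}}

```text
clock: 6.4
tcp_pos: [546.1, -242.2, 117.8]
ee_rot: [0.0, 0.639, 0.769, 0.0]
force: [-1.6, 0.5, 6.3]
finger_gap: 33.4
finger_force: 50.4
```

Call:
{"name": "step_arm", "arguments": {"rows": [[[0, 0, 0], [0, 0, -0.05], 1], [[0, 0, 0], [0, 0, -0.07], 1], [[0, 0, 0], [0, 0, -0.1], 1], [[0, 0, 0], [0, 0, -0.15], 1], [[0, 0, 0], [0, 0, -0.2], 1], [[0, 0, 0], [0, 0, -0.3], 1], [[0, 0, 0], [0, 0, -0.4], 1], [[0, 0, 0], [0, 0, -0.4], 1], [[0, 0, 0], [0, 0, -0.4], 1], [[0, 0, 0], [0, 0, -0.3], 1], [[0, 0, 0], [0, 0, -0.2], 1], [[0, 0, 0], [0, 0, 0], 1]]}}

```text
clock: 7.9
tcp_pos: [546.0, -242.2, 272.1]
ee_rot: [0.001, 0.639, 0.769, 0.0]
force: [-0.3, -0.6, -0.2]
finger_gap: 32.7
finger_force: 53.2
```

```bash
python3 - <<'E'
from h import *
c,W,ok=look("w2",["blue_carrier","green_carrier","orange_carrier"])
print(sense()["force"],sense()["finger_gap"])
plan(546,165,275,np.radians(-2))
E
```

```text
blue_carrier 0.62 [132.   0.] [ 406.6 -119.    11.9] 99 [ 409.7 -114.3   20.6]
blue_carrier 0.59 [ 49. 295.] [ 373.  -359.    67.3] 8707 [ 403.8 -327.4  107.2]
orange_carrier 0.84 [280.  89.] [ 531.2 -163.8   73.1] 3649 [ 557.1 -133.8   94.3]
[-0.44767848  0.77526834 -1.70145037] 32.77971076104866
tcp [ 545.6 -242.1  270.6] yaw 100.52 tilt [-1.2e+00  6.0e-01 -1.0e+03]
shift(60mm units) [ 6.669  1.246 -0.068] then turn(.12) [-1.2000e-02  3.0000e-03  1.4911e+01]
```

View pics/w2.png

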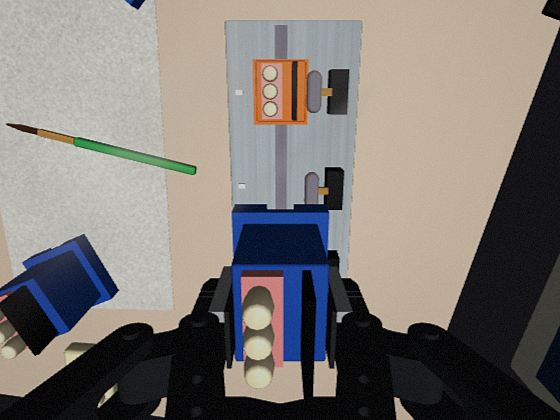

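The carrier is held squarely at the bottom centre, and the orange one is still clipped. I'll move towards the stand and look at it.

Call:
{"name": "step_arm", "arguments": {"rows": [[[0, 0, 0], [0.3, 0.055, 0], 1], [[0, 0, 0], [0.5, 0.09, 0], 1], [[0, 0, 0], [0.6, 0.11, 0], 1], [[0, 0, 0], [0.7, 0.13, 0], 1], [[0, 0, 0], [0.7, 0.13, 0], 1], [[0, 0, 0], [0.5, 0.09, 0], 1], [[0, 0, 0], [0.3, 0.055, 0], 1], [[0, 0, 0], [0.1, 0.02, 0], 1], [[0, 0, 0], [0, 0, 0], 1], [[0, 0, 0], [0, 0, 0], 1]]}}

```text
clock: 9.35
tcp_pos: [545.4, -17.5, 271.3]
ee_rot: [-0.0, 0.64, 0.768, -0.0]
force: [-0.0, 0.4, -0.9]
finger_gap: 33.5
finger_force: 53.2
```

```bash
python3 - <<'E'
from h import *
c,W,ok=look("w3",["stand","lever_post","glaze_jar","green_carrier"])
box=ok&(W[...,0]>440)&(W[...,0]<680)&(W[...,1]>80)&(W[...,1]<420)
for z in (8.5,12.5):
    m=box&(abs(W[...,2]-z)<1.8); n,l,st,_=cv2.connectedComponentsWithStats(m.astype(np.uint8)); k=1+np.argmax(st[1:,4]); print(z,st[k],cv2.minAreaRect(W[l==k][:,:2].astype(np.float32)),np.median(W[l==k],0))
f=c["frame"].astype(int); g=cv2.cvtColor(c["frame"],cv2.COLOR_BGR2GRAY).astype(int)
cv2.imwrite("pics/w3.png",c["frame"])
E
```

```text
glaze_jar 0.23 [280. 283.] [543.2  -2.3 226.1] 15776 [605.8  12.7 247.6]
8.5 [ 209    0  222   79 6417] ((550.4388427734375, 125.48690795898438), (61.04435348510742, 169.7205810546875), 86.88658905029297) [599.30663146 113.86927754   8.43124444]
12.5 [ 263    0  112   59 4691] ((550.302001953125, 121.23248291015625), (44.08964157104492, 81.09355926513672), 88.30447387695312) [555.49949928 118.027478    12.53210874]
```

View pics/w3.png

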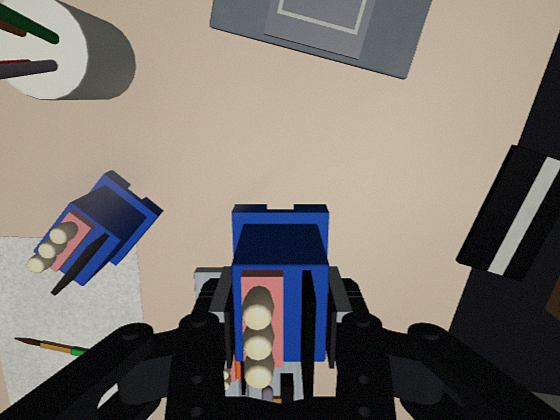

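The stand enters at the top of the picture, with its near edge around rows 30–75. I need to go about 90 mm further.

Call:
{"name": "step_arm", "arguments": {"rows": [[[0, 0, 0], [0.3, 0.055, 0], 1], [[0, 0, 0], [0.5, 0.09, 0], 1], [[0, 0, 0], [0.4, 0.075, 0], 1], [[0, 0, 0], [0.28, 0.053, 0], 1], [[0, 0, 0], [0, 0, 0], 1], [[0, 0, 0], [0, 0, 0], 1]]}}

```text
clock: 10.35
tcp_pos: [545.4, 73.1, 271.4]
ee_rot: [0.0, 0.64, 0.769, -0.0]
force: [-0.2, -0.6, -1.0]
finger_gap: 33.4
finger_force: 53.2
```

```bash
python3 - <<'E'
from h import *
c,W,ok=look("w4",["stand","lever_post","glaze_jar"])
box=ok&(W[...,0]>440)&(W[...,0]<680)&(W[...,1]>80)&(W[...,1]<420)
for z in (8.5,12.5):
    m=box&(abs(W[...,2]-z)<1.8); n,l,st,_=cv2.connectedComponentsWithStats(m.astype(np.uint8)); k=1+np.argmax(st[1:,4]); print(z,st[k],cv2.minAreaRect(W[l==k][:,:2].astype(np.float32)),np.median(W[l==k],0))
g=c["frame"].min(-1); m=box&(g>150)&(abs(W[...,2]-12.5)<4); n,l,st,_=cv2.connectedComponentsWithStats(m.astype(np.uint8),connectivity=8)
for k in range(1,n):
    if st[k,4]>30: print("white",st[k],cv2.minAreaRect(W[l==k][:,:2].astype(np.float32)))
E
```

```text
stand 0.6 [307.  81.] [553.2 163.9   9.1] 30901 [642.2 243.3  46.2]
glaze_jar 0.85 [398.  70.] [611.5 183.3  52. ] 2143 [647.7 208.8  55.2]
glaze_jar 0.58 [276. 287.] [543.1  88.5 226.2] 15665 [607.6 103.4 247.7]
8.5 [  196     0   243   182 18896] ((553.3250122070312, 171.95205688476562), (153.07066345214844, 169.84548950195312), 86.59186553955078) [558.3064829  174.07593022   8.47705243]
12.5 [  246    23   122   144 11479] ((552.0604248046875, 150.38922119140625), (100.2230224609375, 80.20555877685547), 86.50303649902344) [551.61686252 153.72497895  12.53162227]
white [ 258   47   97  100 1270] ((552.5206909179688, 150.40208435058594), (66.47513580322266, 66.91329193115234), 86.57698822021484)
```

View pics/w4.png

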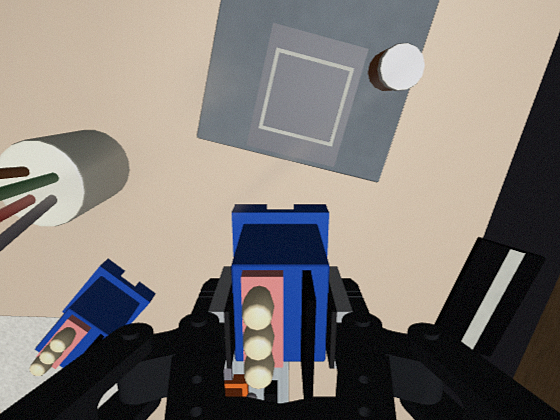

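```bash
python3 - <<'E'
from h import *
d=np.load("w4.npz"); W=d["W"]; ok=d["ok"]; s=sense()
R=Ro.from_quat(s["ee_rot"],scalar_first=True).as_matrix(); T=(W-np.array(s["tcp_pos"]))@R
f=cv2.cvtColor(d["f"],cv2.COLOR_BGR2HSV); m=ok&(f[...,0]>100)&(f[...,0]<130)&(f[...,1]>120)
m[:200]=0; m[:,:230]=0; m[:,332:]=0; m[362:]=0
P=T[m]; 
for lo in range(40,112,4):
    q=P[(P[:,2]>lo)&(P[:,2]<=lo+4)]
    if len(q)>20: print(lo,len(q),np.percentile(q[:,0],[2,50,98]).round(1),np.percentile(q[:,1],[2,98]).round(1))
print(P[:,2].max())
plan(552.4,150.4,271,np.radians(-3.45))
E
```

```text
40 130 [-14.9   4.5  19.9] [-15.5  16.7]
44 4302 [-16.6   7.5  21.7] [-16.3  16.6]
48 438 [20.8 21.5 22. ] [-15.7  16.5]
52 404 [21.  21.5 22. ] [-15.9  16.2]
56 387 [21.  21.5 22. ] [-16.   15.8]
60 347 [21.  21.5 22. ] [-16.   16.3]
64 315 [20.8 21.5 22. ] [-16.1  16.5]
68 293 [21.1 21.5 22. ] [-15.8  15.9]
72 282 [21.1 21.5 22. ] [-16.1  15.9]
76 255 [21.1 21.5 21.9] [-16.3  16. ]
80 230 [21.  21.5 22. ] [-16.   16.1]
84 232 [21.  21.5 23. ] [-16.5  15.9]
88 1610 [10.  23.4 26.8] [-21.4  21.5]
92 176 [26.1 26.5 26.9] [-16.6  21.2]
96 114 [26.2 26.5 26.9] [-15.7  21.1]
100 46 [26.2 26.5 26.7] [-16.2  20.8]
271.1436898424438
tcp [545.4  73.1 271.5] yaw 100.46 tilt [-1.e-01 -1.e-01 -1.e+03]
shift(60mm units) [1.245 0.349 0.007] then turn(.12) [-0.0000e+00  2.0000e-03  1.5113e+01]
```

Call:
{"name": "step_arm", "arguments": {"rows": [[[0, 0, 0], [0.3, 0.08, 0], 1], [[0, 0, 0], [0.5, 0.13, 0], 1], [[0, 0, 0], [0.3, 0.08, 0], 1], [[0, 0, 0], [0.15, 0.034, 0], 1], [[0, 0, 0.4], [0, 0, 0], 1], [[0, 0, 0.8], [0, 0, 0], 1], [[0, 0, 1], [0, 0, 0], 1], [[0, 0, 1], [0, 0, 0], 1], [[0, 0, 1], [0, 0, 0], 1], [[0, 0, 1], [0, 0, 0], 1], [[0, 0, 1], [0, 0, 0], 1], [[0, 0, 1], [0, 0, 0], 1], [[0, 0, 1], [0, 0, 0], 1], [[0, 0, 1], [0, 0, 0], 1], [[0, 0, 1], [0, 0, 0], 1], [[0, 0, 1], [0, 0, 0], 1], [[0, 0, 1], [0, 0, 0], 1], [[0, 0, 1], [0, 0, 0], 1], [[0, 0, 1], [0, 0, 0], 1], [[0, 0, 0.9], [0, 0, 0], 1]]}}

```text
clock: 13.05
tcp_pos: [550.8, 150.7, 271.4]
ee_rot: [0.0, 1.0, -0.031, -0.0]
force: [0.4, 0.5, -1.0]
finger_gap: 32.9
finger_force: 53.2
```

Call:
{"name": "step_arm", "arguments": {"rows": [[[0, 0, 0], [0, 0, 0], 1], [[0, 0, 0], [0, 0, 0], 1]]}}

```text
clock: 13.3
tcp_pos: [550.8, 151.0, 271.5]
ee_rot: [0.0, 1.0, -0.028, -0.0]
force: [0.1, -0.4, -0.5]
finger_gap: 33.0
finger_force: 53.2
```

```bash
python3 -c "
from h import *
plan(550.9,150.5,117,np.radians(-3.45)); print(sense()['force'],sense()['finger_gap'],np.round(sense()['joint_positions'],2))"
```

```text
tcp [550.8 151.  271.5] yaw -3.17 tilt [-1.e-01 -1.e-01 -1.e+03]
shift(60mm units) [0.003 0.008 2.575] then turn(.12) [0.001 0.001 0.041]
[ 0.05493261 -0.40944378 -0.49040704] 32.9668338015299 [-0.12  0.37 -0.25  1.78  0.1   1.01 -2.04]
```

Next I'll descend to about 8 mm above contact, then approach slowly.

Call:
{"name": "step_arm", "arguments": {"rows": [[[0, 0, 0.04], [0, 0.008, 0.3], 1], [[0, 0, 0], [0, 0, 0.5], 1], [[0, 0, 0], [0, 0, 0.5], 1], [[0, 0, 0], [0, 0, 0.5], 1], [[0, 0, 0], [0, 0, 0.4], 1], [[0, 0, 0], [0, 0, 0.2], 1], [[0, 0, 0], [0, 0, 0.05], 1], [[0, 0, 0], [0, 0, 0], 1], [[0, 0, 0], [0, 0, 0], 1]]}}

```text
clock: 14.42
tcp_pos: [551.0, 150.8, 125.2]
ee_rot: [-0.0, 1.0, -0.031, 0.001]
force: [-0.5, 0.2, -1.2]
finger_gap: 33.5
finger_force: 53.2
```

```bash
python3 - <<'E'
from h import *
plan(550.9,150.5,117,np.radians(-3.45)); print(sense()['force'])
c,W,ok=look("w5",["stand"])
# carrier side face and outline
s=sense();R=Ro.from_quat(s["ee_rot"],scalar_first=True).as_matrix(); T=(W-np.array(s["tcp_pos"]))@R
f=cv2.cvtColor(c["frame"],cv2.COLOR_BGR2HSV); m=ok&(f[...,0]>100)&(f[...,0]<130)&(f[...,1]>120); q=T[m&(T[...,2]>92)&(T[...,2]<103)&(abs(T[...,0])<40)]
print("foot",np.percentile(q,[2,50,98],axis=0).round(1))
g=c["frame"].min(-1); q=W[ok&(g>150)&(abs(W[...,2]-12.5)<4)&(abs(W[...,0]-552)<50)&(abs(W[...,1]-150)<50)]
print("white",len(q),np.percentile(q,[1,99],axis=0).round(1) if len(q) else 0)
E
```

```text
tcp [551.  150.8 125.2] yaw -3.57 tilt [ 1.1e+00  4.0e-01 -1.0e+03]
shift(60mm units) [-0.002  0.005  0.137] then turn(.12) [-0.004 -0.009 -0.017]
[-0.49284954  0.19631201 -1.23431788]
stand 0.66 [139. 196.] [585.6 222.    9.2] 79942 [646.7 285.7 132. ]
foot [[  25.5 -109.8   92.2]
 [  27.5   -2.9   96.7]
 [  27.9   21.6  102.4]]
white 1797 [[537.7 115.9  11.4]
 [586.6 183.6  14.2]]
```

View pics/w5.png

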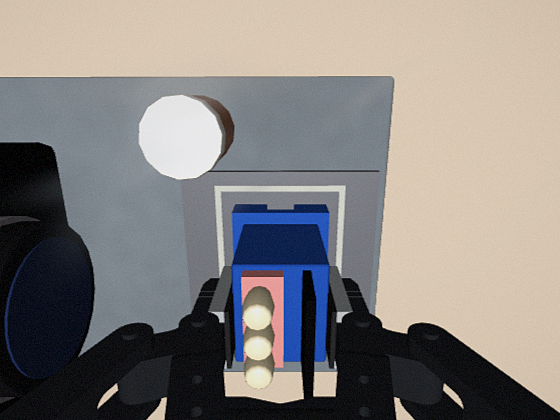

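The carrier is centred inside the outline with its teeth on the lens side (left). The jar, at (180,137), is clear. I'll lower it gently.

Call:
{"name": "step_arm", "arguments": {"rows": [[[0, 0, 0], [0, 0, 0.05], 1], [[0, 0, 0], [0, 0, 0.04], 1], [[0, 0, 0], [0, 0, 0.025], 1], [[0, 0, 0], [0, 0, 0.01], 1], [[0, 0, 0], [0, 0, 0], 1]]}}

```text
clock: 15.15
tcp_pos: [550.7, 150.7, 116.9]
ee_rot: [-0.0, 1.0, -0.031, -0.0]
force: [0.2, 0.2, -1.2]
finger_gap: 33.1
finger_force: 53.2
```

Call:
{"name": "step_arm", "arguments": {"rows": [[[0, 0, 0], [0, 0, 0.015], 1], [[0, 0, 0], [0, 0, 0], 1]]}}

```text
clock: 15.4
tcp_pos: [550.7, 150.7, 116.0]
ee_rot: [-0.0, 1.0, -0.031, -0.0]
force: [0.6, -0.4, -1.9]
finger_gap: 33.4
finger_force: 53.2
```

Call:
{"name": "step_arm", "arguments": {"rows": [[[0, 0, 0], [0, 0, 0.015], 1], [[0, 0, 0], [0, 0, 0], 1]]}}

```text
clock: 15.65
tcp_pos: [550.8, 150.7, 115.8]
ee_rot: [-0.0, 1.0, -0.031, 0.0]
force: [-4.7, -0.8, 10.3]
finger_gap: 32.9
finger_force: 54.7
```

Contact reached. I'll open the gripper, pause and rise.

Call:
{"name": "step_arm", "arguments": {"rows": [[[0, 0, 0], [0, 0, 0], 0.5], [[0, 0, 0], [0, 0, 0], 0.3], [[0, 0, 0], [0, 0, 0], 0], [[0, 0, 0], [0, 0, 0], 0], [[0, 0, 0], [0, 0, 0], 0], [[0, 0, 0], [0, 0, 0], 0], [[0, 0, 0], [0, 0, -0.2], 0], [[0, 0, 0], [0, 0, -0.5], 0], [[0, 0, 0], [0, 0, -0.6], 0], [[0, 0, 0], [0, 0, -0.7], 0], [[0, 0, 0], [0, 0, -0.5], 0], [[0, 0, 0], [0, 0, -0.3], 0], [[0, 0, 0], [0, 0, 0], 0]]}}

```text
clock: 17.27
tcp_pos: [551.0, 150.7, 284.2]
ee_rot: [-0.0, 1.0, -0.031, 0.001]
force: [-1.1, 0.2, -1.0]
finger_gap: 85.2
finger_force: 0.0
```

```bash
python3 - <<'E'
from h import *
c,W,ok=look("w6",["blue_carrier","lever_post","glaze_jar"])
f=cv2.cvtColor(c["frame"],cv2.COLOR_BGR2HSV); m=ok&(f[...,0]>100)&(f[...,0]<130)&(f[...,1]>120)&(abs(W[...,0]-552)<60)&(abs(W[...,1]-150)<60)
for a,b in((66,74),(23,29)):
    q=W[m&(W[...,2]>a)&(W[...,2]<b)]; print(a,len(q),cv2.minAreaRect(q[:,:2].astype(np.float32)),np.median(q[:,2]))
c=read_camera("top"); W=cloud(c); ok=c["depth"]>0; f=c["frame"].astype(int)
red=ok&(f[...,2]>120)&(f[...,1]<60)&(W[...,1]>250)&(W[...,1]<360)&(W[...,0]>440)&(W[...,0]<580)
q=W[red]; print("red",len(q),q.mean(0).round(1),np.percentile(q,[2,98],axis=0).round(1)); t=q[q[:,2]>168]; print(t.mean(0),len(t))
plan(550,220,300,np.radians(-3.45))
E
```

```text
blue_carrier 0.89 [280. 188.] [562.2 149.9  70.5] 3161 [579.6 173.7  92.7]
blue_carrier 0.56 [513. 318.] [415.2 -59.2  47. ] 5195 [558.9  85.7 272.5]
glaze_jar 0.79 [233. 118.] [615.8 183.8  52.3] 1432 [631.2 208.9  54.8]
66 1000 ((553.3513793945312, 150.251708984375), (33.69807815551758, 39.801551818847656), 87.18051147460938) 70.51386230597504
23 581 ((553.6148681640625, 150.0400390625), (43.315940856933594, 49.79573059082031), 87.00902557373047) 26.53144430204433
red 20 [500.  311.3 168.6] [[494.5 304.  123.1]
 [510.  325.9 175.9]]
[498.8679013  309.71121413 173.62788091] 18
tcp [550.4 150.6 282. ] yaw -3.57 tilt [-1.8e+00 -4.0e-01 -1.0e+03]
shift(60mm units) [-0.079 -1.155 -0.3  ] then turn(.12) [ 0.004  0.015 -0.018]
```

View pics/w6.png

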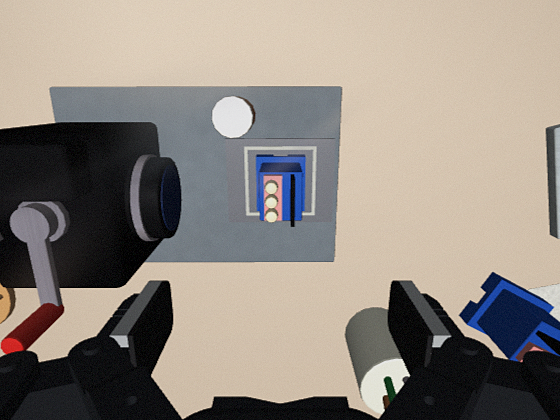

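The carrier stands at (553.4, 150.2) against a mark at (552.4, 150.4), and square. The lever's pivot is near (40,222) and its red post near (35,330). I'll now turn the tool so the pads face the swing direction (yaw 148°).

Call:
{"name": "step_arm", "arguments": {"rows": [[[0, 0, -0.5], [0, 0, -0.3], 0.2], [[0, 0, -1], [0, 0, 0], 0.45], [[0, 0, -1], [0, 0, 0], 0.45], [[0, 0, -1], [0, 0, 0], 0.45], [[0, 0, -1], [0, 0, 0], 0.45], [[0, 0, -1], [0, 0, 0], 0.45], [[0, 0, -1], [0, 0, 0], 0.45], [[0, 0, -1], [0, 0, 0], 0.45], [[0, 0, -1], [0, 0, 0], 0.45], [[0, 0, -1], [0, 0, 0], 0.45], [[0, 0, -1], [0, 0, 0], 0.45], [[0, 0, -1], [0, 0, 0], 0.45], [[0, 0, -1], [0, 0, 0], 0.45], [[0, 0, -1], [0, 0, 0], 0.45], [[0, 0, -1], [0, 0, 0], 0.45], [[0, 0, -1], [0, 0, 0], 0.45], [[0, 0, -1], [0, 0, 0], 0.45], [[0, 0, -1], [0, 0, 0], 0.45], [[0, 0, -1], [0, 0, 0], 0.45], [[0, 0, -1], [0, 0, 0], 0.45]]}}

```text
clock: 20.02
tcp_pos: [550.5, 150.6, 300.4]
ee_rot: [-0.001, 0.417, 0.909, -0.0]
force: [0.3, 0.7, -0.5]
finger_gap: 46.8
finger_force: 0.0
```

Call:
{"name": "step_arm", "arguments": {"rows": [[[0, 0, -1], [0, 0, 0], 0.45], [[0, 0, -1], [0, 0, 0], 0.45], [[0, 0, -0.5], [0, 0, 0], 0.45], [[0, 0, 0], [0, 0, 0], 0.45], [[0, 0, 0], [0, 0, 0], 0.45]]}}

```text
clock: 20.65
tcp_pos: [550.6, 150.6, 300.8]
ee_rot: [-0.0, 0.279, 0.96, -0.0]
force: [-0.4, 0.1, -0.9]
finger_gap: 46.9
finger_force: 0.0
```

```bash
python3 -c "
from h import *
plan(499,309.5,300,np.radians(148)); print(np.round(sense()['joint_positions'],2),sense()['finger_gap'])"
```

```text
tcp [550.6 150.6 300.8] yaw 147.6 tilt [-6.e-01  1.e-01 -1.e+03]
shift(60mm units) [2.146 1.774 0.015] then turn(.12) [-0.002 -0.005 -0.058]
[ 0.26  0.41 -0.74  1.74  0.31  1.11  0.43] 46.92297172272864
```

Call:
{"name": "step_arm", "arguments": {"rows": [[[0, 0, -0.058], [0.3, 0.25, 0], 0.45], [[0, 0, 0], [0.5, 0.41, 0], 0.45], [[0, 0, 0], [0.55, 0.45, 0], 0.45], [[0, 0, 0], [0.5, 0.42, 0], 0.45], [[0, 0, 0], [0.295, 0.245, 0], 0.45], [[0, 0, 0], [0, 0, 0], 0.45], [[0, 0, 0], [0, 0, 0], 0.45]]}}

```text
clock: 21.52
tcp_pos: [497.9, 309.0, 301.1]
ee_rot: [-0.0, 0.275, 0.961, -0.0]
force: [0.4, -0.5, -0.2]
finger_gap: 47.0
finger_force: 0.0
```

```bash
python3 - <<'E'
from h import *
c,W,ok=look("w7",["lever_post"])
s=sense();R=Ro.from_quat(s["ee_rot"],scalar_first=True).as_matrix()
f=c["frame"].astype(int); red=ok&(f[...,2]>110)&(f[...,1]<60)&(W[...,2]>120)&(W[...,2]<185)
q=W[red]; print(len(q)); 
if len(q): t=q[q[:,2]>170]; print("top",len(t),t.mean(0),"tool",((t.mean(0)-s["tcp_pos"])@R).round(1),np.percentile(q,[2,98],axis=0).round(1))
plan(499,309.5,216,np.radians(148)); print(np.round(s['joint_positions'],2))
E
```

```text
lever_post 0.94 [301. 254.] [531.3 307.9 137.2] 2548 [578.1 326.8 231.2]
378
top 375 [499.60467723 308.89062824 173.3231342 ] tool [ -0.9   1.1 127.8] [[493.9 302.7 171.8]
 [505.5 314.7 174.6]]
tcp [498.2 308.5 301.1] yaw 148.01 tilt [ 0.e+00 -3.e-01 -1.e+03]
shift(60mm units) [-0.002  0.021  1.419] then turn(.12) [-0.002  0.001  0.002]
[-0.02  0.45 -0.77  1.7   0.34  1.13  0.12]
```

View pics/w7.png

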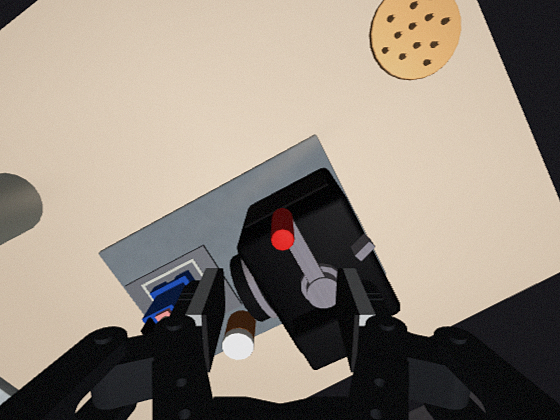

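The red post top, at (283,230), projects to tool offset (-1, +1) mm, so it's centred between the fingers. I'll descend over it.

Call:
{"name": "step_arm", "arguments": {"rows": [[[0, 0, 0], [-0.01, 0.02, 0.3], 0.45], [[0, 0, 0], [0, 0, 0.4], 0.45], [[0, 0, 0], [0, 0, 0.4], 0.45], [[0, 0, 0], [0, 0, 0.22], 0.45], [[0, 0, 0], [0, 0, 0.1], 0.45], [[0, 0, 0], [0, 0, 0], 0.45], [[0, 0, 0], [0, 0, 0], 0.45]]}}

```text
clock: 22.5
tcp_pos: [499.3, 310.1, 216.7]
ee_rot: [0.0, 0.275, 0.961, 0.0]
force: [-0.7, -0.7, 0.3]
finger_gap: 46.9
finger_force: 0.0
```

```bash
python3 - <<'E'
from h import *
s=sense(); plan(499.6,308.9,216,np.radians(148)); print(np.round(s['joint_positions'],2),s['force'],s['finger_gap'])
# TCP waypoints: post(phi) + (gap/2-7)*tool y  (rear pad pushes), in tool axes
psi=np.radians(148); tx=np.array([np.cos(psi),np.sin(psi)]); ty=np.array([np.sin(psi),-np.cos(psi)])
th=np.radians(-3.45); xs=np.array([np.cos(th),np.sin(th)]); ys=np.array([-np.sin(th),np.cos(th)])
piv=np.array([561.8,305.1])
for ph in np.arange(0,1.11,.1):
    p=piv+62*(-np.cos(ph)*xs+np.sin(ph)*ys)+(s['finger_gap']/2-7)*ty
    d=p-s['tcp_pos'][:2]; print(round(ph,1),p.round(1),"units from now",round(d@tx/60,3),round(d@ty/60,3))
E
```

```text
tcp [499.3 310.1 216.7] yaw 148.08 tilt [ 8.e-01  5.e-01 -1.e+03]
shift(60mm units) [-0.015 -0.014  0.011] then turn(.12) [0.007 0.004 0.012]
[-0.06  0.55 -0.72  1.77  0.43  0.98  0.06] [-0.67867436 -0.74463941  0.2866038 ] 46.93884960816705
0.0 [508.6 322.8] units from now -0.02 0.262
0.1 [509.3 329. ] units from now 0.025 0.355
0.2 [510.6 335. ] units from now 0.06 0.453
0.3 [512.5 340.9] units from now 0.086 0.553
0.4 [515.  346.6] units from now 0.101 0.655
0.5 [518. 352.] units from now 0.106 0.758
0.6 [521.6 357.1] units from now 0.1 0.861
0.7 [525.6 361.8] units from now 0.085 0.963
0.8 [530.1 366.1] units from now 0.059 1.063
0.9 [535.  369.9] units from now 0.023 1.16
1.0 [540.2 373.2] units from now -0.022 1.253
1.1 [545.8 375.9] units from now -0.076 1.341
```

Call:
{"name": "step_arm", "arguments": {"rows": [[[0, 0, 0], [0, 0.2, 0], 0.45], [[0, 0, 0], [0.03, 0.15, 0], 0.45], [[0, 0, 0], [0.03, 0.15, 0], 0.45], [[0, 0, 0], [0.03, 0.15, 0], 0.45], [[0, 0, 0], [0.01, 0.15, 0], 0.45], [[0, 0, 0], [-0.01, 0.15, 0], 0.45], [[0, 0, 0], [-0.04, 0.13, 0], 0.45], [[0, 0, 0], [-0.04, 0.1, 0], 0.45], [[0, 0, 0], [-0.03, 0.07, 0], 0.45], [[0, 0, 0], [0, 0, 0], 0.45]]}}

```text
clock: 23.75
tcp_pos: [539.2, 373.7, 215.6]
ee_rot: [-0.001, 0.275, 0.962, -0.0]
force: [-5.7, -1.0, 0.4]
finger_gap: 47.1
finger_force: 2.4
```

```bash
cat > lev.py <<'E'
from h import *
s=sense(); print(np.round(s['tcp_pos'],1),np.round(s['force'],1),s['finger_gap'],s['finger_force'])
for n in("wrist","top"):
    c=read_camera(n); W=cloud(c); ok=c["depth"]>0; f=c["frame"].astype(int)
    q=W[ok&(f[...,2]>110)&(f[...,1]<60)&(W[...,2]>165)&(W[...,2]<182)&(W[...,1]>280)&(W[...,1]<400)&(W[...,0]>470)&(W[...,0]<600)]
    if len(q)>3:
        p=q.mean(0); d=p[:2]-[561.8,305.1]; th=np.radians(-3.45)
        print(n,len(q),p.round(1),"phi",np.arctan2(d@[-np.sin(th),np.cos(th)],-d@[np.cos(th),np.sin(th)]).round(3),np.hypot(*d).round(1))
E
python3 lev.py
```

```text
[539.2 373.7 215.6] [-5.7 -1.   0.4] 47.10049086083186 2.4122560769319534
wrist 912 [530.5 359.1 173.4] phi 0.985 62.4
```

Call:
{"name": "step_arm", "arguments": {"rows": [[[0, 0, 0], [-0.01, 0.02, 0], 0.45], [[0, 0, 0], [0, 0, 0], 0.45], [[0, 0, 0], [0, 0, 0], 0.45], [[0, 0, 0], [0, 0, 0], 0.45]]}}

```text
clock: 24.35
tcp_pos: [540.0, 374.1, 215.6]
ee_rot: [-0.001, 0.275, 0.962, -0.001]
force: [-6.6, -3.6, 0.6]
finger_gap: 47.0
finger_force: 3.0
```

```bash
python3 lev.py
```

```text
[540.  374.1 215.6] [-6.6 -3.6  0.6] 47.01498650696641 2.9840565472841263
wrist 917 [531.3 359.5 173.3] phi 0.999 62.4
```

Call:
{"name": "step_arm", "arguments": {"rows": [[[0, 0, 0], [-0.01, 0.02, 0], 0.45], [[0, 0, 0], [0, 0, 0], 0.45], [[0, 0, 0], [0, 0, 0], 0.45], [[0, 0, 0], [0, 0, 0], 0.45], [[0, 0, 0], [0, 0, 0], 0.45], [[0, 0, 0], [0, 0, 0], 0.45]]}}

```text
clock: 25.2
tcp_pos: [540.4, 374.5, 215.4]
ee_rot: [-0.002, 0.274, 0.962, -0.002]
force: [-14.7, -8.0, 5.4]
finger_gap: 47.2
finger_force: 7.1
```

```bash
python3 lev.py
```

```text
[540.4 374.5 215.4] [-14.7  -8.    5.4] 47.1869389013436 7.109996527433395
wrist 917 [531.3 359.6 173.4] phi 1.0 62.4
```

It's firmly on the stop. I'll ride back along the arc to rest, then rise clear.

Call:
{"name": "step_arm", "arguments": {"rows": [[[0, 0, 0], [0.04, -0.11, 0], 0.45], [[0, 0, 0], [0.04, -0.15, 0], 0.45], [[0, 0, 0], [0.04, -0.15, 0], 0.45], [[0, 0, 0], [0.01, -0.15, 0], 0.45], [[0, 0, 0], [-0.01, -0.15, 0], 0.45], [[0, 0, 0], [-0.03, -0.15, 0], 0.45], [[0, 0, 0], [-0.03, -0.15, 0], 0.45], [[0, 0, 0], [-0.02, -0.13, 0], 0.45], [[0, 0, 0], [0, -0.1, 0], 0.45], [[0, 0, 0], [0, -0.06, 0], 0.45], [[0, 0, 0], [0, 0, 0], 0.45], [[0, 0, 0], [0, 0, 0], 0.45]]}}

```text
clock: 26.8
tcp_pos: [498.7, 309.6, 216.0]
ee_rot: [-0.0, 0.275, 0.962, 0.0]
force: [0.5, 0.2, -0.0]
finger_gap: 47.1
finger_force: 0.0
```

```bash
python3 lev.py
```

```text
[498.7 309.6 216. ] [ 0.5  0.2 -0. ] 47.13809277550274 0.0
wrist 899 [499.6 309.  173.4] phi 0.002 62.3
```

Call:
{"name": "step_arm", "arguments": {"rows": [[[0, 0, 0], [0, 0, -0.3], 0.45], [[0, 0, 0], [0, 0, -0.6], 0.45], [[0, 0, 0], [0, 0, -0.6], 0.45], [[0, 0, 0], [0, 0, -0.4], 0.45], [[0, 0, 0], [0, 0, -0.2], 0.45], [[0, 0, 0], [0, 0, 0], 0.45], [[0, 0, 0], [0, 0, 0], 0.45], [[0, 0, 0], [0, 0, 0], 0.45]]}}

```text
clock: 27.9
tcp_pos: [498.6, 309.2, 341.2]
ee_rot: [-0.001, 0.275, 0.961, -0.0]
force: [-0.1, -0.2, -0.7]
finger_gap: 46.7
finger_force: 0.0
```

```bash
python3 lev.py; python3 - <<'E'
from h import *
c=read_camera("wrist"); W=cloud(c); ok=c["depth"]>0
f=cv2.cvtColor(c["frame"],cv2.COLOR_BGR2HSV); m=ok&(f[...,0]>100)&(f[...,0]<130)&(f[...,1]>120)&(abs(W[...,0]-552)<60)&(abs(W[...,1]-150)<60)
q=W[m&(W[...,2]>64)&(W[...,2]<76)]; print(len(q),cv2.minAreaRect(q[:,:2].astype(np.float32)) if len(q)>5 else 0)
c=read_camera("top"); W=cloud(c)
for t in("blue_carrier","green_carrier","orange_carrier"):
    for r in regions_of("top",t)[:3]:
        p=W[r["mask"]&(c["depth"]>0)]; print(t,round(r["score"],2),np.median(p,0).round(),p[:,2].max().round())
E
```

```text
[498.6 309.2 341.2] [-0.1 -0.2 -0.7] 46.72620665722322 0.0
wrist 278 [499.6 308.9 173.4] phi 0.0 62.3
top 10 [499.9 307.8 173.2] phi -0.017 62.0
183 ((536.3179321289062, 152.36160278320312), (21.03200340270996, 30.541637420654297), 24.51641273498535)
blue_carrier 0.77 [ 361. -356.   76.] 109.0
blue_carrier 0.76 [397. -70.  78.] 110.0
blue_carrier 0.69 [548. 148.  70.] 94.0
green_carrier 0.62 [ 554. -308.   70.] 95.0
```

```bash
python3 -c "
from bench import *
print(job_done())"
```

```text
the job is handed in; nothing more can be done
None
```

The blue carrier stands in the outline about 1 mm off centre with its teeth to the lens. The shutter lever was held at its stop and has sprung back to rest. The job is handed in, though no verdict came back and the last detector check missed the orange carrier, which I last saw clipped on just after the lift.

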